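# Find the hidden rib and set the press weight on it

## Robot

A 6-joint arm with a two-finger parallel gripper is mounted at the origin on a cart in front of the work surface, level with it; the furniture and walls round the work are solid. World frame = base frame: x ahead of the robot, y to its left, z up, the work surface at z = 0. Lengths are in m, angles in rad, forces in N, time in s.
With the tool pointing down it reaches from about 0.375 to 0.9 m from the base axis. Payload 3.1 kg.
Tool frame: the origin (TCP) lies at the very end of the fingers, on their centre line; the grasp point (between the pads) lies 19 mm behind it (manip.pinch_z is the distance from the TCP to the grasp point, in m); z points along the fingers, y is the line along which they close (so a half turn about z gives the same grasp; the last joint's range is limited). The gripper opens to 85 mm and grips with 20 to 120 N. Pads are 22 mm wide; open, the fingers measure 114 mm over their backs; the gripper's body (76 mm by 85 mm) begins 54 mm behind the grasp point. The pads swing forward as they close: fully open they stand 13 mm farther back than shut.
Start: joints at [0.941, 0.527, 1.433, -0, 1.181, -0.178], TCP at [0.273, 0.562, 0.231] pointing down, gripper open.
Joint ranges: [-3.08, 3.08], [-0.75, 2.2], [0.22, 2.44], [-1.43, 4.57], [0, 2.65], [-2.85, 2.85]. Speed limits (rad/s): [2.79, 2.79, 3.14, 3.14, 3.14, 3.14].

## Interface

Orientations are given as a unit quaternion [x, y, z, w].
In Python, from station import manip gives the robot as it stands.
- The arm moves only by the tool servo_tool, never from a script. Its argument "commands" is one flat list of numbers, 7 for each row, row after row: the shift along the tool's x, y, z each as a share of 500 mm, from -1 to 1, then the turn, a rotation vector about the tool's x, y, z each as a share of 360 degrees, from -1 to 1, then the opening, from -1 (shut) to 1 (fully open). In form: [dx, dy, dz, rx, ry, rz, claw, dx, dy, dz, rx, ry, rz, claw, ...]. A call has 1 to 12 rows; each row shifts and turns the commanded pose from where the row before left it, along the tool's axes as they then stand; what a row does not reach is not made up. A row lasts 1/12 s, in which the tool goes at most 41.7 mm and 7.16 degrees, less where a joint would pass 70% of its speed; a pose out of reach is approached as far as the arm can. A call with a number of a shift or a turn outside -1 to 1 is refused whole. A call with a gripper value outside its range is refused whole. The fingers move at their own pace and stop on an object; "force" is the grip in N (left out, the last holds). Time passes only in rows, so rows that do not move let the fingers close. It gives the time, the measured TCP pose, the force, the opening and the grip force at its end, in the units of the state.
- manip.sense(): the state, without advancing time (a new reading comes with each control period).
- manip.snapshot(name): name is "side" or "top"; returns a dict with "img" (480x640x3 uint8, red, green, blue), "mtx" (3x3 intrinsics, pixels), "world_to_cam" (4x4, takes a point from world to camera coordinates). Camera axes: x right, y up, looking along -z (the intrinsics and any distortion apply to the point x, -y, -z); pixel columns grow to the right and rows downward; lengths in m; the calibration is good to about 2 mm. A picture is of the moment at which its call begins. There is no depth.
- manip.sign_off(): hands the job in; it is judged then, once.
Trained networks look in a picture, given as the dict that the camera call returned (one of the last four; its "shot" number tells which), for a name from the list of things; names that differ only in an ending like _2 or _b are one class to them, and where a whole thing is asked for, a point or a joint stands for the part that bears it (a point fixed in the world has none). Each returns a list of dicts, best first, with "conf" (0 to 1); they miss things now and then, are a little off and sometimes report something else, mostly with a low value. They report only what shows in the picture. A call takes as long as a camera call. They do not tell look-alikes from the thing itself.
- manip.look_for(picture, query): "box" ([left, top, width, height] in pixels, round what is visible of it).
- manip.silhouettes(picture, query): "pixels" (480x640 bool, what is visible of it) and "box" ([left, top, width, height] in pixels, round what is visible of it).
The state is a dict: "t": time; "q": joint angles; "qd": joint speeds; "tau": joint torques, N m; "tcp_pos": TCP position; "tool_rot": TCP orientation; "force": force on the tool from outside, world axes, zero at the start; "ft_torque": the same for the moment, N m; "finger_gap": opening from 0.0 (shut) to 1.0 (fully open); "gripper_force": force on a finger pad.
Only numpy, scipy, OpenCV 4.12 (cv2) and the standard library are available. Lean on these libraries where they do the work, as an engineer would, in place of code of your own. Each camera call takes 0.05 s, during which the arm holds its last target. There are 200 camera calls.

## Task

Under the grooved facing of the framed wooden panel runs one hidden rib; pick up the dark iron press weight and press it gently down along the facing until you feel the stiff place, without denting the springy facing in between (more than 7 mm of give would dent it). With the weight held squarely over the rib, well clear of the outer frame, press down with about 15 newtons (never above 25) for a second to bed the joint, then let go so that the weight stays standing on the rib with the facing bearing it without sagging. Leave the other things on the table alone.

Things in the scene. Friction and masses are not known exactly. Their poses are not given: they have to be found in the camera images.
- panel: wooden panel lying flat, fixed to the table: 180 mm (its x) by 310 mm (its y), 45 mm high, rigid frame 15 mm wide all round; inside it, flush, a springy facing 150 x 280 mm of 20 strips 14 mm wide that run along x. Origin: centre of the underside; z up. Hidden under the facing lies one rib, 24 mm wide, along x over the full depth, its centre line anywhere from y = -90 to +90 mm; nothing shows where
- panel_top (a point): centre of the facing's outer surface, 45 mm above the panel's origin. Each strip gives by itself, 0.14 N per mm; under the weight's foot the facing gives about 0.6 N per mm, so it cannot carry the weight, which would sink about 10 mm; more than 7 mm dents it. The facing gives 2 mm before it bears on the rib, which then yields 5 N per mm
- facing_end (a point): middle of the facing's edge at the panel's +y end, 140 mm from panel_top along the panel's y, on the outer surface. Over the rib the released weight sinks about 3 mm, and when pressed with 15 N in all about 4.5 mm
- press_weight: dark cast-iron weight, standing, 0.59 to 0.78 kg. Round flat foot 56 mm across and 24 mm high, shoulder to 31 mm, above it a square grip post 26 x 26 mm (sides along its x and y) up to 75 mm. Origin: centre of the foot's underside; z up. Its own weight is part of the 15 and 25 N
- tape_grey: roll of grey tape lying flat, 80 mm across, 24 mm high; leave it alone
- tea_mug: white patterned mug with a handle, 92x127x95 mm; leave it alone
- marker: white marker pen with a red cap lying down, 135 mm long; leave it alone
- orange_scissors: scissors with orange-red handles lying flat, 199 mm long; leave it alone
- glue_bottle: white squeeze bottle with a red nozzle, 57 mm across, 241 mm high; leave it alone
Things that resemble listed ones, but are neither listed nor needed, are in the scene too. Leave any orange or yellow look-alike of the press_weight alone.

How it is judged:
By the outcome, as a careful person would: the job done as asked, in the order asked, and still so for the second after the job is handed in, with the robot touching nothing.
It also fails if it takes over 72 s, if anything falls off the work surface, if the arm or the gripper's body presses on something with over 40 N, if the wrist force passes 120 N, or if a joint passes its speed limit or range.

## Working session

There is one attempt and no reset: what is moved stays moved. The work goes in short steps, Python scripts to look and compute and a tool call to move; the robot and the scene stay as the last step left them, time stands still between calls to the robot, and variables do not carry over. Pictures are saved under pics/ and viewed, at most 10 in all, crops included, and the job is handed in when it is done.

Besides the shell and the picture viewer there is one more tool, called as name(argument=value, ...) on one line, values as JSON. servo_tool: Moves the arm, as the interface text tells. Its arguments: {"type":"object","properties":{"commands":{"type":"array"},"force":{"type":"number"}},"required":["commands"]}

```bash
mkdir -p pics; ls; python3 - <<'E'
from station import manip
import cv2,numpy as np
s=manip.sense(); print({k:np.round(v,3).tolist() for k,v in s.items()}, manip.pinch_z)
ims=[]
for n in("side","top"):
    p=manip.snapshot(n); ims.append(p["img"]); cv2.imwrite(f"pics/{n}0.png",p["img"][:,:,::-1])
    print(n,p["shot"],p["mtx"].tolist(),np.round(p["world_to_cam"],4).tolist(), [k for k in p])
    for q in("panel","press_weight"):
        print(q,[(np.round(d["box"]).tolist(),round(d["conf"],2)) for d in manip.look_for(p,q)])
E
```

```text
pics
{'t': 0.0, 'q': [0.941, 0.528, 1.434, -0.0, 1.181, -0.179], 'qd': [0.002, 0.001, 0.001, -0.002, 0.002, -0.0], 'tau': [0.0, -44.235, -17.802, -0.0, 0.008, 0.0], 'tcp_pos': [0.272, 0.562, 0.23], 'tool_rot': [0.224, 0.975, -0.001, -0.0], 'force': [0.492, 0.806, -0.031], 'ft_torque': [-0.008, 0.011, -0.019], 'gripper_force': 0.0, 'finger_gap': 1.001} 0.0187
side 1 [[550.7155892001934, 0.0, 319.2004391394482], [0.0, 550.7155892001934, 239.96298796809867], [0.0, 0.0, 1.0]] [[-0.941, -0.3376, 0.0244, 0.5581], [0.2159, -0.5431, 0.8114, -0.1364], [-0.2607, 0.7688, 0.5839, -1.6868], [0.0, 0.0, 0.0, 1.0]] ['img', 'mtx', 'world_to_cam', 'shot']
panel [([316.0, 215.0, 51.0, 75.0], 0.73)]
press_weight [([362.0, 161.0, 9.0, 25.0], 0.54), ([304.0, 316.0, 23.0, 72.0], 0.53)]
top 2 [[445.67645776397825, 0.0, 320.7348064091835], [0.0, 445.67645776397825, 241.24983851536282], [0.0, 0.0, 1.0]] [[-0.0259, -0.9994, 0.0227, 0.0541], [0.9939, -0.0233, 0.1075, -0.565], [-0.107, 0.0254, 0.9939, -1.2086], [0.0, 0.0, 0.0, 1.0]] ['img', 'mtx', 'world_to_cam', 'shot']
panel [([265.0, 241.0, 118.0, 79.0], 0.58)]
press_weight [([464.0, 278.0, 20.0, 23.0], 0.92), ([453.0, 248.0, 24.0, 22.0], 0.71), ([481.0, 232.0, 27.0, 23.0], 0.64)]
```

View pics/side0.png

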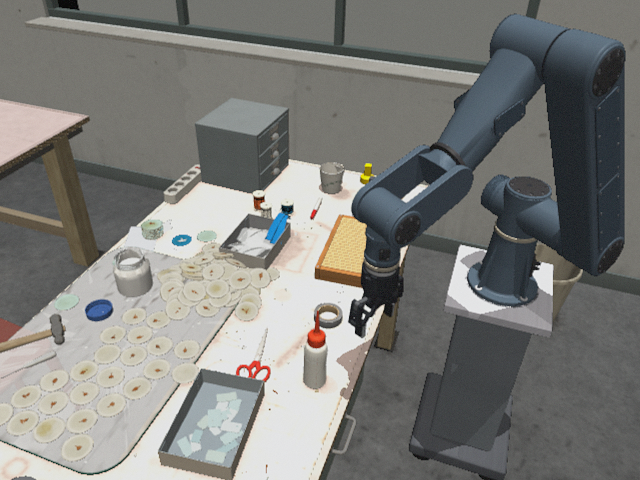

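View pics/top0.png

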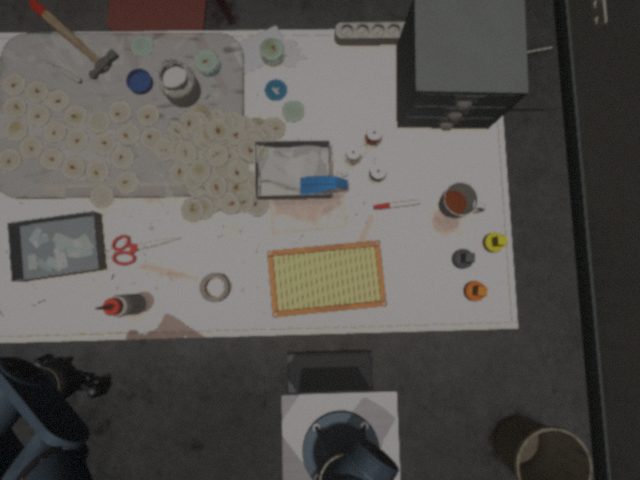

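Side: panel around (345,250), a yellow weight at (367,175), with the dark one hidden behind the arm. Top: panel at (327,279). Weight candidates are dark (463,259), yellow (495,242) and orange (475,291), so I choose the dark one at (463,259). The nearest obstacle to it is the mug at (460,200).

```bash
cat > h.py <<'E'
from station import manip
import cv2,numpy as np
def project(p,X):
    c=(p["world_to_cam"]@np.c_[np.atleast_2d(X),np.ones(len(np.atleast_2d(X)))].T).T[:,:3]
    c=c*[1,-1,-1]; u=(p["mtx"]@c.T).T; return u[:,:2]/u[:,2:]
def onplane(p,uv,z):
    W=p["world_to_cam"]; R=W[:3,:3]; C=-R.T@W[:3,3]; K=p["mtx"]
    d=np.linalg.solve(K,np.r_[uv,1])*[1,-1,-1]; d=R.T@d
    return C+d*(z-C[2])/d[2]
E
python3 - <<'E'
from h import *
p=manip.snapshot("top"); im=p["img"]
print("cam",np.round(-p["world_to_cam"][:3,:3].T@p["world_to_cam"][:3,3],3))
for q in("press_weight","tea_mug","panel","tape_grey","glue_bottle","marker"):
    for d in manip.silhouettes(p,q):
        m=d["pixels"]; v,u=np.nonzero(m); c=np.array([u.mean(),v.mean()])
        print(q,round(d["conf"],2),np.round(d["box"]),c.round(1),np.median(im[m],0),"z.0",onplane(p,c,0)[:2].round(3),"z.03",onplane(p,c,.03)[:2].round(3))
        if q=="panel":
            r=cv2.minAreaRect(np.c_[u,v].astype(np.float32)); b=cv2.boxPoints(r)
            B=np.array([onplane(p,x,.045)[:2] for x in b]); print(B.round(4),[np.linalg.norm(B[i]-B[i-1]).round(3) for i in range(4)])
# orange-frame hull fit
hsv=cv2.cvtColor(im,cv2.COLOR_RGB2HSV); m=np.zeros(im.shape[:2],np.uint8); m[230:330,255:400]=(hsv[230:330,255:400,1]>80)*255
m=cv2.morphologyEx(m,cv2.MORPH_OPEN,np.ones((3,3)))
v,u=np.nonzero(m); P=np.array([onplane(p,x,.045)[:2] for x in np.c_[u,v]]).astype(np.float32)
r=cv2.minAreaRect(P); print("hsv",r,cv2.boxPoints(r).round(4).tolist())
a=cv2.resize(im[225:310,435:515],None,fx=7,fy=7,interpolation=cv2.INTER_CUBIC)[:, :, ::-1]
cv2.imwrite("pics/crop1.png",a)
E
```

```text
cam [0.434 0.072 1.261]
press_weight 0.87 [451. 249.  26.  19.] [462.7 258.7] [65. 64. 64.] z.0 [ 0.51  -0.365] z.03 [ 0.508 -0.354]
press_weight 0.76 [464. 279.  21.  21.] [474.1 290.8] [131.  80.  40.] z.0 [ 0.418 -0.392] z.03 [ 0.418 -0.381]
press_weight 0.59 [478. 233.  29.  22.] [494.  242.8] [131. 124.  42.] z.0 [ 0.553 -0.458] z.03 [ 0.55  -0.445]
tea_mug 0.94 [440. 184.  43.  34.] [459.2 200.7] [84. 66. 60.] z.0 [ 0.678 -0.365] z.03 [ 0.672 -0.354]
panel 0.78 [267. 243. 119.  75.] [325.9 278.2] [139. 132.  93.] z.0 [0.464 0.028] z.03 [0.463 0.029]
[[ 0.5437  0.1901]
 [ 0.5671 -0.1206]
 [ 0.3848 -0.1311]
 [ 0.3633  0.1748]] [np.float64(0.181), np.float64(0.312), np.float64(0.183), np.float64(0.307)]
tape_grey 0.74 [201. 273.  30.  30.] [213.8 286.9] [106. 101.  95.] z.0 [0.448 0.342] z.03 [0.448 0.336]
glue_bottle 0.7 [ 96. 294.  48.  24.] [123.1 304.8] [83. 60. 56.] z.0 [0.405 0.592] z.03 [0.406 0.58 ]
marker 0.56 [369. 200.  50.  10.] [396.1 204.4] [134. 127. 123.] z.0 [ 0.671 -0.181] z.03 [ 0.666 -0.175]
marker 0.29 [111. 235.  63.  30.] [131.7 248.4] [131.  92.  88.] z.0 [0.562 0.572] z.03 [0.559 0.56 ]
hsv ((0.4640931487083435, 0.028056174516677856), (0.17833495140075684, 0.30791592597961426), 4.1853508949279785) [[0.36390000581741333, 0.17509999871253967], [0.3864000141620636, -0.13199999928474426], [0.564300000667572, -0.11900000274181366], [0.5418000221252441, 0.18809999525547028]]
```

View pics/crop1.png

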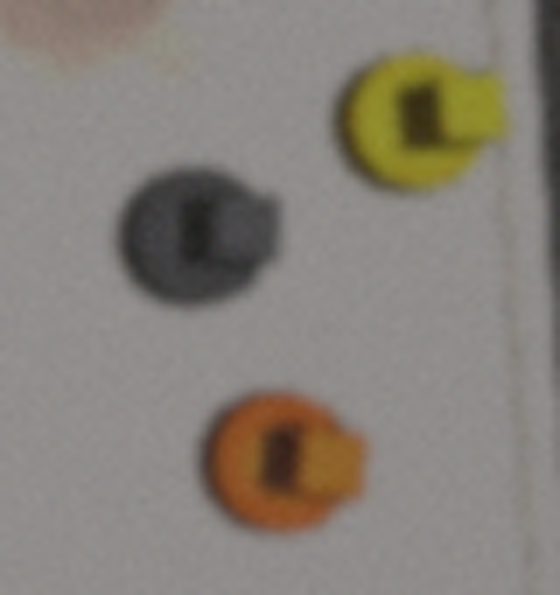

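The crop confirms the dark weight: foot centre near full-image (461.7,258.7), post top near (470.4,258), post roughly square to the image. Yellow is at about (495,242) and orange at (475,291). I'll carry the tool over to it.

servo_tool(commands=[-0.051,-0.06,0,0,0,0,1,-0.051,-0.06,0,0,0,0,1,-0.051,-0.06,0,0,0,0,1,-0.051,-0.06,0,0,0,0,1,-0.051,-0.06,0,0,0,0,1,-0.051,-0.06,0,0,0,0,1,-0.051,-0.06,0,0,0,0,1,-0.051,-0.06,0,0,0,0,1,-0.051,-0.06,0,0,0,0,1,-0.051,-0.06,0,0,0,0,1,-0.051,-0.06,0,0,0,0,1,-0.051,-0.06,0,0,0,0,1], force=40)

```text
t: 1.65
tcp_pos: [0.3913, 0.103, 0.2317]
tool_rot: [0.224, 0.975, 0.0, 0.001]
force: [1.0, 1.3, 0.6]
finger_gap: 1.001
gripper_force: 0.0
```

```bash
python3 - <<'E'
from h import *
p=manip.snapshot("top"); s=manip.sense(); print(s["t"],s["tcp_pos"])
print(onplane(p,[461.7,258.7],.015)[:2],onplane(p,[470.6,257.9],.075)[:2])
p=manip.snapshot("side"); im=p["img"]
uv=project(p,[[.508,-.358,0],[.508,-.358,.075]]);print(uv)
for d in manip.silhouettes(p,"press_weight"):
    m=d["pixels"]; print(d["box"],d["conf"],np.median(im[m],0))
x,y=uv.mean(0).astype(int)
cv2.imwrite("pics/crop2.png",cv2.resize(im[max(y-45,0):y+45,max(x-60,0):x+60],None,fx=6,fy=6,interpolation=cv2.INTER_CUBIC)[:,:,::-1]); print(x-60,y-45)
E
```

```text
1.7 [0.39458822 0.09670348 0.23189918]
[ 0.50895583 -0.35656091] [ 0.50689586 -0.36015367]
[[372.03216997 195.87072513]
 [373.65262913 178.58516473]]
[391.0, 176.7, 14.1, 25.2] 0.77 [147.  81.  10.]
[372.5, 189.4, 5.9, 10.9] 0.49 [50.5 51.5 55.5]
[360.1, 171.3, 8.9, 8.0] 0.41 [215. 201.   9.]
312 142
```

servo_tool(commands=[-0.051,-0.06,0,0,0,0,1,-0.051,-0.06,0,0,0,0,1,-0.051,-0.06,0,0,0,0,1,-0.051,-0.06,0,0,0,0,1,-0.051,-0.06,0,0,0,0,1,-0.051,-0.06,0,0,0,0,1,-0.051,-0.06,0,0,0,0,1,-0.051,-0.06,0,0,0,0,1,-0.051,-0.06,0,0,0,0,1,-0.051,-0.06,0,0,0,0,1,-0.051,-0.06,0,0,0,0,1,-0.051,-0.06,0,0,0,0,1])

```text
t: 2.8
tcp_pos: [0.5104, -0.3524, 0.2312]
tool_rot: [0.223, 0.975, 0.0, -0.0]
force: [0.0, 0.2, 0.7]
finger_gap: 1.0
gripper_force: 0.0
```

servo_tool(commands=[0,0,0,0,0,-0.018,1,0,0,0,0,0,-0.018,1,0,0,0,0,0,-0.018,1,0,0,0,0,0,-0.018,1,0,0,0,0,0,0,1,0,0,0,0,0,0,1])

```text
t: 3.3
tcp_pos: [0.5099, -0.3511, 0.2312]
tool_rot: [0.0, 1.0, 0.0, -0.0]
force: [-0.5, 0.6, 0.7]
finger_gap: 1.002
gripper_force: 0.0
```

```bash
python3 - <<'E'
from h import *
s=manip.sense(); print(s["t"],s["tcp_pos"],s["tool_rot"])
p=manip.snapshot("side"); im=p["img"]
for d in manip.silhouettes(p,"press_weight"):
    m=d["pixels"]; print(d["box"],d["conf"],np.median(im[m],0))
cv2.imwrite("pics/crop3.png",cv2.resize(im[100:220,300:450],None,fx=5,fy=5,interpolation=cv2.INTER_CUBIC)[:,:,::-1])
E
```

```text
3.3 [ 0.5098995  -0.35105164  0.23115665] [ 1.04982662e-04  9.99999942e-01  3.03327591e-04 -1.14156506e-04]
[392.6, 175.8, 10.6, 26.7] 0.79 [128.  64.  10.]
[362.8, 173.2, 15.4, 24.0] 0.6 [51. 52. 55.]
[358.9, 162.3, 14.5, 22.5] 0.58 [119.5 101.5  10. ]
```

View pics/crop3.png

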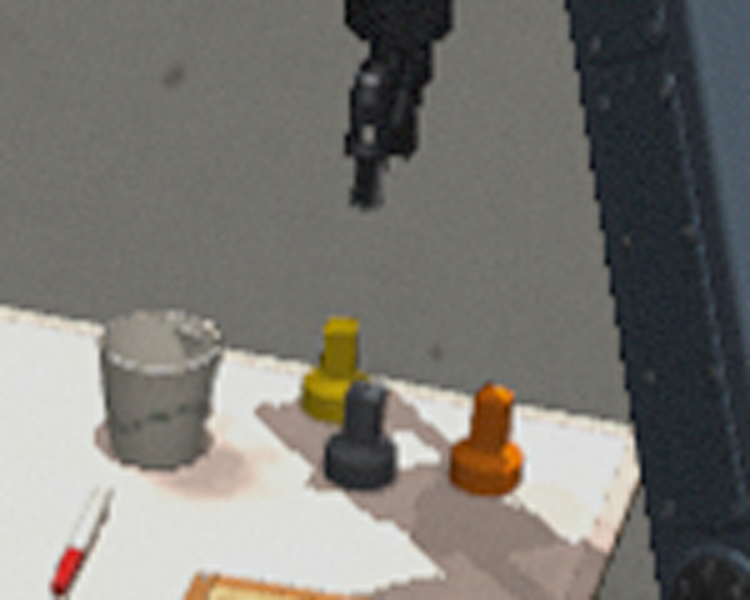

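The crop shows the dark weight's foot at about image (372,192), matching its projected position, with the gripper right above it. I'll align and lower.

servo_tool(commands=[0.004,-0.014,0.05,0,0,0,1,0,0,0.05,0,0,0,1,0,0,0.05,0,0,0,1,0,0,0.05,0,0,0,1,0,0,0.05,0,0,0,1,0,0,0.05,0,0,0,1,0,0,0.05,0,0,0,1,0,0,0.025,0,0,0,1,0,0,0.015,0,0,0,1,0,0,0,0,0,0,1,0,0,0,0,0,0,1])

```text
t: 4.32
tcp_pos: [0.5076, -0.36, 0.0369]
tool_rot: [-0.0, 1.0, -0.0, 0.0]
force: [0.2, -0.7, 0.1]
finger_gap: 1.001
gripper_force: 0.0
```

servo_tool(commands=[0,0,0,0,0,0,-1,0,0,0,0,0,0,-1,0,0,0,0,0,0,-1,0,0,0,0,0,0,-1,0,0,0,0,0,0,-1,0,0,0,0,0,0,-1,0,0,0,0,0,0,-1,0,0,0,0,0,0,-1,0,0,0,0,0,0,-1,0,0,0,0,0,0,-1], force=60)

```text
t: 5.15
tcp_pos: [0.5072, -0.3597, 0.0371]
tool_rot: [-0.0, 1.0, -0.0, 0.0]
force: [-1.3, 2.1, 6.0]
finger_gap: 0.302
gripper_force: 58.9
```

Gripped: the opening is 25.7 mm, which matches the post. Lifting next.

servo_tool(commands=[0,0,-0.01,0,0,0,-1,0,0,-0.03,0,0,0,-1,0,0,-0.04,0,0,0,-1,0,0,-0.04,0,0,0,-1,0,0,-0.04,0,0,0,-1,0,0,-0.04,0,0,0,-1,0,0,0,0,0,0,-1,0,0,0,0,0,0,-1,0,0,0,0,0,0,-1,0,0,0,0,0,0,-1])

```text
t: 5.98
tcp_pos: [0.5057, -0.3584, 0.134]
tool_rot: [-0.0, 1.0, 0.002, -0.002]
force: [-0.5, -0.7, -6.7]
finger_gap: 0.302
gripper_force: 59.1
```

```bash
python3 - <<'E'
from h import *
s=manip.sense(); print(s["t"],s["tcp_pos"],s["force"],s["ft_torque"],s["finger_gap"])
P=np.array([.464,.028]);a=np.radians(4.2);ex=np.array([np.cos(a),np.sin(a)]);ey=np.array([-np.sin(a),np.cos(a)])
for y in(-.112,-.108,-.09,0,.09): print(y,P+ey*y)
p=manip.snapshot("side"); im=p["img"]
u=project(p,s["tcp_pos"])[0].astype(int)
print(u,manip.look_for(p,"press_weight"))
cv2.imwrite("pics/crop4.png",cv2.resize(im[u[1]-40:u[1]+40,u[0]-50:u[0]+50],None,fx=7,fy=7,interpolation=cv2.INTER_CUBIC)[:,:,::-1])
E
```

```text
5.9833 [ 0.5057396  -0.35838298  0.13396922] [-0.50382915 -0.67319006 -6.66082462] [-0.0029476  -0.01647795 -0.01647412] 0.30187868241936405
-0.112 [ 0.47220268 -0.08369922]
-0.108 [ 0.47190973 -0.07970996]
-0.09 [ 0.47059144 -0.0617583 ]
0 [0.464 0.028]
0.09 [0.45740856 0.1177583 ]
[375 164] [{'box': [390.9, 176.7, 13.2, 23.6], 'conf': 0.72}, {'box': [315.7, 213.0, 75.3, 75.4], 'conf': 0.66}, {'box': [356.2, 167.9, 19.0, 19.0], 'conf': 0.56}, {'box': [363.1, 159.9, 18.0, 14.7], 'conf': 0.45}]
```

View pics/crop4.png

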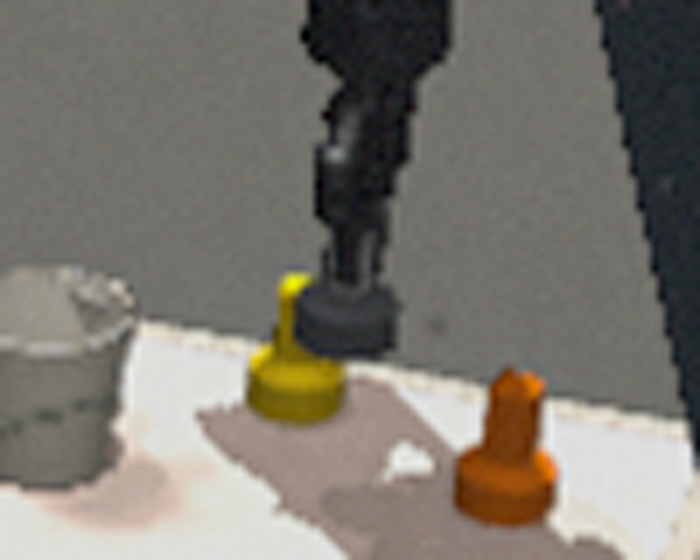

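The weight is held. The wrist force of -6.7 N gives about 0.68 kg, and the foot's underside is 37 mm below the TCP. I'll go over the panel at panel y = -60.

servo_tool(commands=[0.0075,0.0653,0,0,0,0,-1,0.0075,0.0653,0,0,0,0,-1,0.0075,0.0653,0,0,0,0,-1,0.0075,0.0653,0,0,0,0,-1,0.0075,0.0653,0,0,0,0,-1,0.0075,0.0653,0,0,0,0,-1,0.0075,0.0653,0,0,0,0,-1,0.0075,0.0653,0,0,0,0,-1,0.0075,0.0653,0,0,0,0,-1,0.0075,0.0653,0,0,0,0,-1,0,0,0,0,0,-0.0117,-1,0,0,0,0,0,0,-1], force=100)

```text
t: 7.08
tcp_pos: [0.4684, -0.031, 0.1359]
tool_rot: [-0.04, 0.999, 0.0, -0.001]
force: [-0.4, -0.3, -6.3]
finger_gap: 0.292
gripper_force: 99.4
```

servo_tool(commands=[0,0,0.02,0,0,0,-1,0,0,0.02,0,0,0,-1,0,0,0.02,0,0,0,-1,0,0,0.02,0,0,0,-1,0,0,0,0,0,0,-1,0,0,0,0,0,0,-1,0,0,0,0,0,0,-1,0,0,0,0,0,0,-1])

```text
t: 7.75
tcp_pos: [0.4702, -0.0337, 0.0968]
tool_rot: [-0.037, 0.999, -0.0, 0.001]
force: [0.9, -0.4, -7.2]
finger_gap: 0.291
gripper_force: 99.1
```

```bash
cat > st.py <<'E'
from h import *
s=manip.sense(); a=np.radians(4.2)
d=np.array(s["tcp_pos"][:2])-[.464,.028]
R=np.array([[np.cos(a),np.sin(a)],[-np.sin(a),np.cos(a)]])
ft=np.array(s["ft_torque"]); 
print(s["t"],"tcp",np.round(s["tcp_pos"],4),"panel xy mm",(R@d*1e3).round(1),"give mm",round((0.082-s["tcp_pos"][2])*1e3,2),"F",np.round(s["force"],2),"Mpanel",np.r_[R@ft[:2],ft[2]].round(3),"rot",np.round(s["tool_rot"],4),s["gripper_force"])
E
python3 st.py
```

```text
7.75 tcp [ 0.4702 -0.0337  0.0968] panel xy mm [  1.6 -62. ] give mm -14.83 F [ 0.87 -0.36 -7.16] Mpanel [-0.046  0.088 -0.026] rot [-3.660e-02  9.993e-01 -3.000e-04  8.000e-04] 99.10959005355835
```

servo_tool(commands=[0,0,0.012,0,0,0,-1,0,0,0.012,0,0,0,-1,0,0,0.004,0,0,0,-1,0,0,0.002,0,0,0,-1,0,0,0,0,0,0,-1,0,0,0,0,0,0,-1,0,0,0,0,0,0,-1])

```text
t: 8.33
tcp_pos: [0.4692, -0.0331, 0.0814]
tool_rot: [-0.037, 0.999, 0.0, -0.0]
force: [-0.5, -0.1, -5.3]
finger_gap: 0.29
gripper_force: 99.4
```

```bash
python3 st.py
```

```text
8.3333 tcp [ 0.4692 -0.0331  0.0814] panel xy mm [  0.7 -61.3] give mm 0.64 F [-0.48 -0.14 -5.33] Mpanel [-0.023  0.092 -0.014] rot [-3.710e-02  9.993e-01  1.000e-04 -2.000e-04] 99.36916708946228
```

servo_tool(commands=[0,0,0.003,0,0,0,-1,0,0,0.003,0,0,0,-1,0,0,0,0,0,0,-1,0,0,0,0,0,0,-1,0,0,0,0,0,0,-1])

```text
t: 8.75
tcp_pos: [0.4694, -0.0331, 0.0788]
tool_rot: [-0.037, 0.999, -0.0, 0.0]
force: [-2.5, 1.1, 4.3]
finger_gap: 0.294
gripper_force: 100.7
```

```bash
python3 st.py
```

```text
8.75 tcp [ 0.4694 -0.0331  0.0788] panel xy mm [  0.9 -61.4] give mm 3.17 F [-2.46  1.07  4.3 ] Mpanel [0.049 0.382 0.036] rot [-3.710e-02  9.993e-01 -1.000e-04  2.000e-04] 100.71390151977539
```

There is already stiff ground here: about 11 N of contact force at 3.2 mm, where the facing alone would give about 2 N. I'll bracket the rib's edges with probes at +24 mm and -24 mm.

servo_tool(commands=[0,0,-0.008,0,0,0,-1,0,0,-0.008,0,0,0,-1,0,0.024,0,0,0,0,-1,0,0.024,0,0,0,0,-1,0,0,0,0,0,0,-1,0,0,0.007,0,0,0,-1,0,0,0.004,0,0,0,-1,0,0,0.003,0,0,0,-1,0,0,0.002,0,0,0,-1,0,0,0,0,0,0,-1,0,0,0,0,0,0,-1,0,0,0,0,0,0,-1])

```text
t: 9.75
tcp_pos: [0.4676, -0.0093, 0.0784]
tool_rot: [-0.037, 0.999, 0.0, -0.0]
force: [-0.1, 1.9, -4.3]
finger_gap: 0.292
gripper_force: 99.6
```

```bash
python3 st.py
```

```text
9.75 tcp [ 0.4676 -0.0093  0.0784] panel xy mm [  0.8 -37.5] give mm 3.61 F [-0.1   1.89 -4.26] Mpanel [0.265 0.041 0.004] rot [-0.0369  0.9993  0.     -0.    ] 99.64012384414673
```

servo_tool(commands=[0,0,-0.008,0,0,0,-1,0,0,-0.008,0,0,0,-1,0,-0.048,0,0,0,0,-1,0,-0.048,0,0,0,0,-1,0,0,0,0,0,0,-1,0,0,0.007,0,0,0,-1,0,0,0.004,0,0,0,-1,0,0,0.003,0,0,0,-1,0,0,0.002,0,0,0,-1,0,0,0,0,0,0,-1,0,0,0,0,0,0,-1,0,0,0,0,0,0,-1])

```text
t: 10.75
tcp_pos: [0.4708, -0.0569, 0.0787]
tool_rot: [-0.037, 0.999, -0.0, -0.0]
force: [-3.3, -1.5, 3.3]
finger_gap: 0.294
gripper_force: 101.8
```

```bash
python3 st.py
```

```text
10.75 tcp [ 0.4708 -0.0569  0.0787] panel xy mm [  0.6 -85.2] give mm 3.26 F [-3.34 -1.47  3.3 ] Mpanel [-0.445  0.489 -0.055] rot [-3.750e-02  9.993e-01 -1.000e-04 -2.000e-04] 101.80739164352417
```

At -37.5 the contact force is only 2.5 N (no rib). At -61 and -85 it is stiff, so the rib centre is near -75 to -90. The readings are noisy, so I'll average over several control periods.

```bash
cat > av.py <<'E'
from h import *
a=np.radians(4.2); R=np.array([[np.cos(a),np.sin(a)],[-np.sin(a),np.cos(a)]]); L=[]
for i in range(6):
    manip.snapshot("top"); s=manip.sense(); f=np.array(s["force"]); m=np.array(s["ft_torque"]); p=np.array(s["tcp_pos"])
    L.append(np.r_[R@(p[:2]-[.464,.028])*1e3,(.082-p[2])*1e3,R@f[:2],f[2],R@m[:2],m[2]])
L=np.array(L); print(s["t"],"panel xy,give | F | M",L.mean(0).round(2)[:6],L.mean(0).round(3)[6:],"sd",L.std(0).round(2))
E
python3 av.py
```

```text
11.05 panel xy,give | F | M [  0.61 -85.17   3.44  -3.45  -1.56   4.83] [-0.376  0.566 -0.035] sd [0.01 0.01 0.08 0.59 0.63 0.69 0.05 0.03 0.04]
```

servo_tool(commands=[0,0,-0.008,0,0,0,-1,0,0,-0.008,0,0,0,-1,0,0,0,0,0,0,-1,0,0,0,0,0,0,-1,0,0,0,0,0,0,-1])

```text
t: 11.47
tcp_pos: [0.4711, -0.0569, 0.0859]
tool_rot: [-0.037, 0.999, 0.0, -0.0]
force: [-0.5, 0.2, -7.5]
finger_gap: 0.289
gripper_force: 100.6
```

```bash
python3 av.py
```

```text
11.7667 panel xy,give | F | M [  0.8  -85.29  -4.03   0.17   0.31  -7.  ] [-0.017  0.014 -0.011] sd [0.03 0.06 0.08 0.3  0.53 0.45 0.02 0.03 0.01]
```

servo_tool(commands=[0,0.036,0,0,0,0,-1,0,0.036,0,0,0,0,-1,0,0,0,0,0,0,-1,0,0,0.007,0,0,0,-1,0,0,0.004,0,0,0,-1,0,0,0.003,0,0,0,-1,0,0,0.002,0,0,0,-1,0,0,0,0,0,0,-1,0,0,0,0,0,0,-1])

```text
t: 12.52
tcp_pos: [0.4689, -0.0214, 0.0789]
tool_rot: [-0.037, 0.999, -0.0, 0.001]
force: [-1.4, 2.6, 3.8]
finger_gap: 0.29
gripper_force: 102.1
```

```bash
python3 av.py
```

```text
12.8167 panel xy,give | F | M [  1.28 -49.65   3.25  -0.61   2.63   4.17] [ 0.365  0.059 -0.007] sd [0.01 0.01 0.08 0.37 0.76 0.57 0.05 0.02 0.01]
```

servo_tool(commands=[0,0,-0.008,0,0,0,-1,0,0,-0.008,0,0,0,-1,0,-0.057,0,0,0,0,-1,0,-0.057,0,0,0,0,-1,0,0,0,0,0,0,-1,0,0,0,0,0,0,-1,0,0,0.007,0,0,0,-1,0,0,0.004,0,0,0,-1,0,0,0.003,0,0,0,-1,0,0,0.002,0,0,0,-1,0,0,0,0,0,0,-1,0,0,0,0,0,0,-1])

```text
t: 13.82
tcp_pos: [0.4719, -0.0774, 0.0787]
tool_rot: [-0.038, 0.999, 0.0, -0.001]
force: [-3.4, -1.5, 2.3]
finger_gap: 0.294
gripper_force: 102.8
```

```bash
python3 av.py
```

```text
14.1167 panel xy,give | F | M [   0.12 -105.78    3.47   -4.48    0.48    4.58] [0.235 0.761 0.071] sd [0.01 0.02 0.1  0.54 0.78 0.78 0.09 0.05 0.04]
```

servo_tool(commands=[0,0,-0.008,0,0,0,-1,0,0,-0.008,0,0,0,-1,0,0.012,0,0,0,0,-1,0,0.012,0,0,0,0,-1,0,0,0,0,0,0,-1,0,0,0,0,0,0,-1,0,0,0.007,0,0,0,-1,0,0,0.004,0,0,0,-1,0,0,0.003,0,0,0,-1,0,0,0.002,0,0,0,-1,0,0,0,0,0,0,-1,0,0,0,0,0,0,-1])

```text
t: 15.12
tcp_pos: [0.4723, -0.0662, 0.0789]
tool_rot: [-0.037, 0.999, -0.0, 0.001]
force: [-0.4, 1.2, 2.3]
finger_gap: 0.292
gripper_force: 102.7
```

```bash
python3 av.py
```

```text
15.4167 panel xy,give | F | M [  1.34 -94.56   3.25   0.41   1.9    3.21] [ 0.374 -0.027 -0.002] sd [0.01 0.02 0.07 0.22 0.32 0.27 0.04 0.04 0.03]
```

servo_tool(commands=[0,0,-0.008,0,0,0,-1,0,0,-0.008,0,0,0,-1,0,0.055,0,0,0,0,-1,0,0.055,0,0,0,0,-1,0,0,0,0,0,0,-1,0,0,0,0,0,0,-1,0,0,0,0,0,0,-1,0,0,0,0,0,0,-1,0,0,0,0,0,0,-1,0,0,0,0,0,0,-1])

```text
t: 16.25
tcp_pos: [0.468, -0.012, 0.0862]
tool_rot: [-0.037, 0.999, -0.0, 0.0]
force: [-0.9, -0.0, -7.0]
finger_gap: 0.292
gripper_force: 101.9
```

servo_tool(commands=[0,0,0.007,0,0,0,-1,0,0,0.004,0,0,0,-1,0,0,0.003,0,0,0,-1,0,0,0.002,0,0,0,-1,0,0,0,0,0,0,-1,0,0,0,0,0,0,-1,0,0,0,0,0,0,-1])

```text
t: 16.83
tcp_pos: [0.4682, -0.0116, 0.0787]
tool_rot: [-0.037, 0.999, -0.0, 0.001]
force: [-1.1, -1.9, 0.4]
finger_gap: 0.293
gripper_force: 102.9
```

```bash
python3 av.py
```

```text
17.1333 panel xy,give | F | M [  1.28 -39.68   3.41  -0.73  -2.22   0.64] [-0.604  0.114 -0.032] sd [0.01 0.04 0.06 0.24 0.38 0.47 0.02 0.03 0.03]
```

servo_tool(commands=[0,0,-0.008,0,0,0,-1,0,0,-0.008,0,0,0,-1,0,-0.03,0,0,0,0,-1,0,-0.03,0,0,0,0,-1,0,0,0,0,0,0,-1,0,0,0,0,0,0,-1,0,0,0,0,0,0,-1,0,0,0,0,0,0,-1,0,0,0,0,0,0,-1,0,0,0,0,0,0,-1])

```text
t: 17.97
tcp_pos: [0.4697, -0.0406, 0.0862]
tool_rot: [-0.037, 0.999, 0.0, -0.0]
force: [-0.1, -0.1, -6.8]
finger_gap: 0.29
gripper_force: 101.9
```

servo_tool(commands=[0,0,0.007,0,0,0,-1,0,0,0.004,0,0,0,-1,0,0,0.003,0,0,0,-1,0,0,0.002,0,0,0,-1,0,0,0,0,0,0,-1,0,0,0,0,0,0,-1,0,0,0,0,0,0,-1])

```text
t: 18.55
tcp_pos: [0.4702, -0.041, 0.0788]
tool_rot: [-0.037, 0.999, 0.0, 0.0]
force: [-0.3, 3.3, 3.7]
finger_gap: 0.292
gripper_force: 103.0
```

```bash
python3 av.py
```

```text
18.85 panel xy,give | F | M [  1.08 -69.27   3.36  -0.4    3.52   4.44] [0.595 0.008 0.05 ] sd [0.02 0.01 0.08 0.27 0.6  0.86 0.08 0.02 0.02]
```

Any overlap with the rib bears, so I'll use a tilted foot (-y edge low) as a narrow feeler to find the rib's lower edge.

servo_tool(commands=[0,0,-0.012,0,0,0,-1,0,0,-0.012,0,0,0,-1,0,-0.027,0,0,0,0,-1,0,0,0,-0.0097,0,0,-1,0,0,0,-0.0097,0,0,-1,0,0,0,0,0,0,-1,0,0,0,0,0,0,-1,0,0,0,0,0,0,-1])

```text
t: 19.52
tcp_pos: [0.4703, -0.0547, 0.09]
tool_rot: [-0.037, 0.997, 0.06, -0.003]
force: [-0.3, 0.1, -6.6]
finger_gap: 0.294
gripper_force: 101.9
```

servo_tool(commands=[0,0,0.007,0,0,0,-1,0,0,0.005,0,0,0,-1,0,0,0.004,0,0,0,-1,0,0,0.002,0,0,0,-1,0,0,0,0,0,0,-1,0,0,0,0,0,0,-1])

```text
t: 20.02
tcp_pos: [0.4707, -0.0531, 0.0815]
tool_rot: [-0.037, 0.997, 0.061, -0.003]
force: [-0.4, 0.3, -3.8]
finger_gap: 0.288
gripper_force: 102.3
```

```bash
cat >> av.py <<'E'
from scipy.spatial.transform import Rotation as Ro
r=Ro.from_quat(s["tool_rot"]).as_matrix(); p=np.array(s["tcp_pos"])
ey=np.r_[R[1],0]; c=p+r[:,2]*.037; z=r[:,2]; e=-ey-z*(-ey@z); e/=np.linalg.norm(e); E=c+.028*e
print("low edge: panel y %.1f depth %.2f ; centre y %.1f tilt %.1f"%(ey[:2]@(E[:2]-[.464,.028])*1e3,(.045-E[2])*1e3,ey[:2]@(c[:2]-[.464,.028])*1e3,np.degrees(np.arcsin(ey@z))))
E
python3 av.py
```

```text
20.3167 panel xy,give | F | M [  0.74 -81.55   0.53  -0.69   0.93  -4.5 ] [0.002 0.129 0.   ] sd [0.03 0.09 0.02 0.36 0.37 0.58 0.02 0.03 0.05]
low edge: panel y -105.0 depth 3.70 ; centre y -77.2 tilt 7.0
```

servo_tool(commands=[0,0,-0.006,0,0,0,-1,0,0,-0.006,0,0,0,-1,0,0.016,0,0,0,0,-1,0,0,0,0,0,0,-1,0,0,0,0,0,0,-1,0,0,0,0,0,0,-1,0,0,0.006,0,0,0,-1,0,0,0.005,0,0,0,-1,0,0,0.003,0,0,0,-1,0,0,0,0,0,0,-1,0,0,0,0,0,0,-1])

```text
t: 21.23
tcp_pos: [0.4706, -0.0458, 0.0816]
tool_rot: [-0.037, 0.997, 0.061, -0.002]
force: [-0.4, -0.8, -2.2]
finger_gap: 0.294
gripper_force: 102.9
```

```bash
python3 av.py
```

```text
21.5333 panel xy,give | F | M [  1.19 -74.04   0.41  -0.45  -1.02  -1.37] [-0.418  0.093  0.022] sd [0.01 0.02 0.04 0.3  0.56 0.35 0.06 0.03 0.01]
low edge: panel y -97.4 depth 3.58 ; centre y -69.6 tilt 7.0
```

servo_tool(commands=[0,0,-0.006,0,0,0,-1,0,0,-0.006,0,0,0,-1,0,0.016,0,0,0,0,-1,0,0,0,0,0,0,-1,0,0,0,0,0,0,-1,0,0,0,0,0,0,-1,0,0,0.006,0,0,0,-1,0,0,0.005,0,0,0,-1,0,0,0.003,0,0,0,-1,0,0,0,0,0,0,-1,0,0,0,0,0,0,-1])

```text
t: 22.45
tcp_pos: [0.4701, -0.0378, 0.0817]
tool_rot: [-0.037, 0.997, 0.061, -0.002]
force: [-0.9, -0.9, 0.5]
finger_gap: 0.294
gripper_force: 103.2
```

```bash
python3 av.py
```

```text
22.75 panel xy,give | F | M [  1.19 -65.98   0.33  -1.16  -1.17   1.04] [-0.425  0.145  0.005] sd [0.01 0.01 0.05 0.38 0.31 0.59 0.05 0.03 0.03]
low edge: panel y -89.3 depth 3.53 ; centre y -61.5 tilt 7.0
```

Feeler edge at panel y -105 reads 2.3 N, at -97 reads 5.5 N and at -89 reads 7.8 N, so the rib's lower edge is about -92.5. The upper edge is about -66 to -68, so the centre is at y ≈ -80. I'll level the weight and press there.

servo_tool(commands=[0,0,-0.012,0,0,0,-1,0,0,-0.012,0,0,0,-1,0,0,0,0.0097,0,0,-1,0,0,0,0.0097,0,0,-1,0,-0.025,0,0,0,0,-1,0,0,0,0,0,0,-1,0,0,0,0,0,0,-1,0,0,0,0,0,0,-1,0,0,0,0,0,0,-1])

```text
t: 23.5
tcp_pos: [0.4705, -0.0515, 0.0931]
tool_rot: [-0.037, 0.999, 0.0, -0.0]
force: [0.1, 0.0, -6.6]
finger_gap: 0.285
gripper_force: 101.9
```

```bash
python3 av.py
```

```text
23.8 panel xy,give | F | M [ 7.700e-01 -7.969e+01 -1.117e+01 -2.000e-02 -2.000e-02 -7.330e+00] [0.001 0.025 0.008] sd [0.07 0.02 0.04 0.73 0.25 0.41 0.03 0.03 0.01]
low edge: panel y -107.6 depth -11.22 ; centre y -79.6 tilt 0.0
```

servo_tool(commands=[0,0,0.01,0,0,0,-1,0,0,0.008,0,0,0,-1,0,0,0.005,0,0,0,-1,0,0,0.004,0,0,0,-1,0,0,0.002,0,0,0,-1,0,0,0,0,0,0,-1,0,0,0,0,0,0,-1])

```text
t: 24.38
tcp_pos: [0.4706, -0.0513, 0.0792]
tool_rot: [-0.037, 0.999, -0.0, -0.0]
force: [-2.3, -0.1, 2.0]
finger_gap: 0.289
gripper_force: 102.7
```

```bash
python3 av.py
```

```text
24.6833 panel xy,give | F | M [  0.75 -79.57   2.93  -2.1    0.42   2.29] [ 0.074  0.337 -0.002] sd [0.01 0.01 0.08 0.53 0.44 0.48 0.05 0.05 0.01]
low edge: panel y -107.6 depth 3.05 ; centre y -79.6 tilt 0.0
```

Contact is about 9.2 N with Mx ≈ 0, so the weight is centred over the rib. I'll press to about 15 N.

servo_tool(commands=[0,0,0.001,0,0,0,-1,0,0,0.001,0,0,0,-1,0,0,0,0,0,0,-1])

```text
t: 24.93
tcp_pos: [0.4706, -0.0513, 0.0781]
tool_rot: [-0.037, 0.999, 0.0, -0.0]
force: [-3.1, 1.3, 7.2]
finger_gap: 0.292
gripper_force: 103.2
```

```bash
python3 av.py
```

```text
25.2333 panel xy,give | F | M [  0.76 -79.57   3.84  -3.27   0.98   7.03] [0.14  0.497 0.   ] sd [0.01 0.   0.02 0.52 0.47 0.46 0.02 0.03 0.03]
low edge: panel y -107.6 depth 3.82 ; centre y -79.6 tilt -0.0
```

servo_tool(commands=[0,0,0.0004,0,0,0,-1,0,0,0,0,0,0,-1,0,0,0,0,0,0,-1,0,0,0,0,0,0,-1,0,0,0,0,0,0,-1,0,0,0,0,0,0,-1,0,0,0,0,0,0,-1,0,0,0,0,0,0,-1,0,0,0,0,0,0,-1,0,0,0,0,0,0,-1,0,0,0,0,0,0,-1,0,0,0,0,0,0,-1])

```text
t: 26.23
tcp_pos: [0.4706, -0.0513, 0.078]
tool_rot: [-0.037, 0.999, -0.0, -0.0]
force: [-3.7, 0.7, 7.8]
finger_gap: 0.292
gripper_force: 103.2
```

```bash
python3 av.py
```

```text
26.5333 panel xy,give | F | M [  0.75 -79.56   3.95  -3.17   1.05   7.65] [ 0.129  0.531 -0.013] sd [0.01 0.01 0.01 0.49 0.4  0.26 0.04 0.03 0.03]
low edge: panel y -107.6 depth 3.95 ; centre y -79.6 tilt -0.0
```

servo_tool(commands=[0,0,-0.001,0,0,0,-1,0,0,-0.001,0,0,0,-1,0,0,-0.0008,0,0,0,-1,0,0,0,0,0,0,-1,0,0,0,0,0,0,-1])

```text
t: 26.95
tcp_pos: [0.4706, -0.0513, 0.0789]
tool_rot: [-0.037, 0.999, 0.0, -0.0]
force: [-2.2, -0.2, 3.6]
finger_gap: 0.288
gripper_force: 103.3
```

```bash
python3 av.py
```

```text
27.25 panel xy,give | F | M [  0.76 -79.58   3.13  -3.15   0.89   3.56] [0.152 0.409 0.004] sd [0.02 0.01 0.01 0.61 0.46 0.44 0.02 0.02 0.03]
low edge: panel y -107.6 depth 3.13 ; centre y -79.6 tilt 0.0
```

The bedding press held at about 14.7 N for over a second. I'll ease off to the weight's own load.

servo_tool(commands=[0,0,-0.0008,0,0,0,-1,0,0,-0.0005,0,0,0,-1,0,0,0,0,0,0,-1,0,0,0,0,0,0,-1], force=30)

```text
t: 27.58
tcp_pos: [0.4706, -0.0513, 0.0794]
tool_rot: [-0.037, 0.999, 0.0, -0.0]
force: [-2.6, 1.2, -0.5]
finger_gap: 0.293
gripper_force: 103.0
```

```bash
python3 av.py
```

```text
27.8833 panel xy,give | F | M [ 7.700e-01 -7.959e+01  2.540e+00 -2.330e+00  7.300e-01 -1.000e-02] [ 0.175  0.43  -0.008] sd [0.01 0.   0.02 0.49 0.62 0.48 0.02 0.03 0.02]
low edge: panel y -107.6 depth 2.52 ; centre y -79.6 tilt 0.0
```

servo_tool(commands=[0,0,0,0,0,0,-0.2,0,0,0,0,0,0,0,0,0,0,0,0,0,0.5,0,0,0,0,0,0,1,0,0,0,0,0,0,1,0,0,0,0,0,0,1,0,0,0,0,0,0,1,0,0,0,0,0,0,1,0,0,0,0,0,0,1])

```text
t: 28.63
tcp_pos: [0.4708, -0.0514, 0.0796]
tool_rot: [-0.037, 0.999, -0.0, 0.0]
force: [0.0, 0.2, -0.1]
finger_gap: 1.0
gripper_force: 0.0
```

servo_tool(commands=[0,0,-0.01,0,0,0,1,0,0,-0.02,0,0,0,1,0,0,-0.04,0,0,0,1,0,0,-0.06,0,0,0,1,0,0,-0.07,0,0,0,1,0,0,-0.06,0,0,0,1,0,0,-0.04,0,0,0,1,0,0,0,0,0,0,1,0,0,0,0,0,0,1])

```text
t: 29.38
tcp_pos: [0.4712, -0.0515, 0.231]
tool_rot: [-0.037, 0.999, -0.001, 0.002]
force: [-0.2, 0.6, -0.8]
finger_gap: 0.995
gripper_force: 0.0
```

```bash
python3 - <<'E'
from h import *
s=manip.sense(); print(s["t"],s["tcp_pos"],s["force"],s["finger_gap"])
p=manip.snapshot("side"); im=p["img"]
a=np.radians(4.2); c=[.464+np.sin(a)*.0796,.028-np.cos(a)*.0796]
print(project(p,[[*c,.042],[*c,.117]]))
cv2.imwrite("pics/crop5.png",cv2.resize(im[160:300,290:430],None,fx=4,fy=4,interpolation=cv2.INTER_CUBIC)[:,:,::-1])
E
```

```text
29.3833 [ 0.47124545 -0.05150964  0.23097979] [-0.15938857  0.55472998 -0.84502135] 0.9952971237615953
[[359.76224549 231.8078364 ]
 [361.32683096 212.78289063]]
```

View pics/crop5.png

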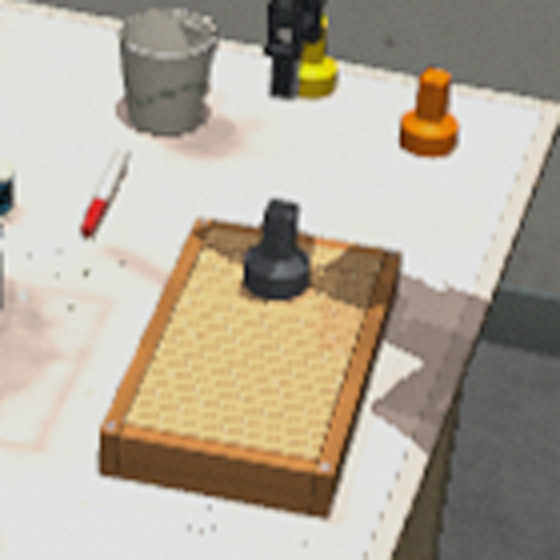

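The weight stands upright on the facing at image (360,230), its axis matching the projected vertical. The gripper is clear and nothing else has moved, so I'm handing in.

```bash
python3 -c "
from station import manip; print(manip.sign_off())"
```

```text
the job is handed in; nothing more can be done
None
```

I handed the job in at about 29 s: the dark press weight was bedded at about 14.7 N for over a second and now stands upright, released, on the rib at panel y ≈ -80 mm; facing give stayed at about 4 mm or less, and nothing else was touched.

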